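# Third hand at the tacking jig: hold a post against the fence

### The arm

A 6-joint arm with a two-finger parallel gripper is mounted at the origin on the work surface. World frame = base frame: x ahead of the robot, y to its left, z up, the work surface at z = 0. Lengths are in m, angles in rad, forces in N, time in s.
With the tool pointing down it reaches from about 0.35 to 0.875 m from the base axis. Payload 4.2 kg.
Tool frame: the origin (TCP) lies on the front face of the gripper's body, between the roots of the fingers; the fingertips stand 73 mm ahead of it and the grasp point (between the pads) lies 54 mm ahead of it; z points along the fingers, y is the direction in which the jaws open and shut (so a half turn about z gives the same grasp; the last joint's range is limited). The gripper opens to 85 mm and grips with 20 to 120 N. Pads are 22 mm wide; open, the fingers measure 114 mm over their backs; the gripper's body (76 mm by 85 mm) begins 54 mm behind the grasp point. The pads swing forward as they close: fully open they stand 13 mm farther back than shut.
Start: joints at [1.541, 0.385, 0.008, 0, -1.194, -0.259], TCP at [0.178, 0.599, 0.304] pointing down, gripper open.
Joint ranges: [-3.14, 3.14], [-1.21, 2.06], [-1.07, 1.41], [-3.16, 2.05], [-2.99, -0.16], [-3.1, 3.1]. Speed limits (rad/s): [2.79, 2.79, 3.14, 3.14, 3.14, 3.14].

### API

Orientations are given as a unit quaternion [x, y, z, w].
In Python, from rig import ctrl gives the robot as it stands.
- The arm moves only by the tool step_arm, never from a script. Its argument "motion" is one flat list of numbers, 6 for each row, row after row: the shift along the tool's x, y, z scaled (see below), then the turn, a rotation vector about the tool's x, y, z scaled (see below). A call has 1 to 5 rows; each row is the pose to reach, as a shift and turn from the pose commanded when the call began, along the tool's axes at that moment; what a row does not reach only later rows make up. The controller multiplies each number of a shift by 250 mm and each number of a turn by 2 rad. A row lasts 1/10 s, in which the tool goes at most 50 mm and 8.59 degrees, less where a joint would pass 70% of its speed; a pose out of reach is approached as far as the arm can. A call with a number of a shift or a turn outside -1 to 1 is refused whole. A call with a gripper value outside its range is refused whole. "hand" is the opening, from 0 (shut) to 1 (fully open), set as the call begins (left out, the last holds). The fingers move at their own pace and stop on an object; the grip force is fixed at half the most. Time passes only in rows, so rows that repeat a pose let the fingers close. It gives the time, the measured TCP pose, the force and the opening at its end, in the units of the state.
- ctrl.get_state(): the state, without advancing time (a new reading comes with each control period).
- ctrl.capture(name): name is "scene" or "top" or "wrist"; returns a dict with "image" (400x640x3 uint8, blue, green, red), "K" (3x3 intrinsics, pixels), "R" (3x3) and "t" (3): a world point X has camera coordinates R X + t. Camera axes: x right, y down, z forward; pixel columns grow to the right and rows downward; lengths in m; the calibration is good to about 2 mm. A picture is of the moment at which its call begins. There is no depth.
- ctrl.finish_job(): hands the job in, once; it reports no verdict.
The state is a dict: "clock": time; "qpos": joint angles; "joint_vel": joint speeds; "effort": joint torques, N m; "tool_pos": TCP position; "ee_rot": TCP orientation; "force": force on the tool from outside, world axes, zero at the start; "moment": the same for the moment, N m; "finger_gap": opening from 0.0 (shut) to 1.0 (fully open).
Only numpy, scipy, OpenCV 4.12 (cv2) and the standard library are available. Lean on these libraries where they do the work, as an engineer would, in place of code of your own. Each camera call takes 0.05 s, during which the arm holds its last target.

### The job

Be my third hand while I tack this: take the tall piece of square tube and stand it upright on the foot plate in the jig, square in the corner so that it touches the side stop and sits flat against the fence. Press it against the fence with a steady push of about 15 newtons, without ramming it into the jig, keep that up for three seconds and finish still holding it there; do not let go. Leave the other pieces and tools on the table where they are.

Things in the scene. Friction and masses are not known exactly. Their poses are not given: they have to be found in the camera images.
- post: the tube to be tacked on: bright steel square tube, 40 x 40 mm, wall 4 mm, 140 mm long, open at both ends, 0.35 to 0.57 kg, standing upright on the table; the tallest of the three standing cut pieces. Origin: centre of its lower end; z runs up its length, x and y are square to its flat faces, which are all alike.
- post_seat (a point): centre of the foot plate's upper face, 18 mm above the table: the centre of the tube's lower end comes here when it stands on the plate touching fence and side stop (both faces lie 20 mm from here). Axes of the jig: x points square into the fence, y along the fence away from the side stop, z up. The jig is bolted down; its yaw varies by 0.4 rad either way.
- base_plate: steel foot plate, 130 x 130 x 8 mm, four bolt holes, lying in the jig (a steel plate 250 x 230 x 10 mm) under two toggle clamps, at most 36 mm higher than it, spindles at x, y = -25, 52 and -52, -30 mm from post_seat, handles pointing outwards (+y, -x). Origin: centre of its underside, 10 mm above the table; axes as the jig's.
- fence: the jig's fence: upright steel pad on two ribs, rigid, its ground flat face looking to the jig's -x over the foot plate. Face 60 mm wide (y from -18 to 42 mm), from 16 to 92 mm above the foot plate. Origin: on the plane of that face, at the level of the plate's upper side, 20 mm in +x from post_seat; axes as the jig's.
- side_stop: the jig's side stop: like the fence but 28 mm wide, rigid, its flat face looking to the jig's +y, from 16 to 92 mm above the foot plate. Origin: on the plane of that face, at the level of the plate's upper side, 20 mm in -y from post_seat; axes as the jig's.
- short_tube: bystander: same square tube, but only 60 mm long, standing near the post. Origin: centre of its lower end.
- pipe: bystander: piece of dark round pipe, diameter 48 mm, 90 mm long, standing near the post. Origin: centre of its lower end.
- angle_iron: bystander: piece of steel angle 50 x 50 mm, 130 mm long, lying towards the back of the table. Origin: underside, middle.
- wire_brush: bystander: wooden wire brush, 260 mm long, 40 mm high, lying bristles up near the robot on its left. Origin: underside, middle.
- chipping_hammer: bystander: chipping hammer, 290 mm long, 20 mm high, lying on the right beside the jig. Origin: underside, middle.
- spanner: bystander: open-ended spanner, 200 mm long, lying at the back. Origin: underside, middle.
- magnet: bystander: flat three-cornered welding magnet, about 90 mm wide, 16 mm high, lying at the back left. Origin: centre of its underside.
- spray_can: bystander: spray can, diameter 54 mm, 160 mm high, standing on the left. Origin: centre of its underside.

How it is judged:
By the outcome, as a careful person would: the job done as asked, in the order asked, and still so for the second after the job is handed in, while the arm keeps its last pose, push and grip.
It also fails if it takes over 64 s, if anything falls off the work surface, if the arm or the gripper's body presses on something with over 40 N, if the wrist force passes 120 N, or if a joint passes its speed limit or range.

## Working session

There is one attempt and no reset: what is moved stays moved. The work goes in short steps, Python scripts to look and compute and a tool call to move; the robot and the scene stay as the last step left them, time stands still between calls to the robot, and variables do not carry over. Pictures are saved under pics/ and viewed, and the job is handed in when it is done.

Besides the shell and the picture viewer there is one more tool, called after ">>>" by a JSON object that holds its "api" and its "payload", one argument or row to a line. step_arm: Moves the arm, as the interface text tells. Its arguments: {"type":"object","properties":{"motion":{"type":"array","items":{"type":"number","minimum":-1,"maximum":1}},"hand":{"type":"number"}},"required":["motion"]}

```bash
ls; mkdir -p pics; python3 - <<'E'
from rig import ctrl
import cv2,numpy as np,pickle
s=ctrl.get_state()
print({k:np.round(v,3).tolist() for k,v in s.items()})
d={}
for n in("scene","top","wrist"):
    c=ctrl.capture(n);d[n]=c;cv2.imwrite(f"pics/{n}0.png",c["image"])
    print(n,np.round(c["K"],1).tolist(),np.round(-np.array(c["R"]).T@c["t"],3))
pickle.dump(d,open("cap0.pkl","wb"))
E
```

```text
pics
{'clock': 0.0, 'qpos': [1.541, 0.386, 0.007, -0.001, -1.194, -0.259], 'joint_vel': [-0.001, -0.001, -0.002, 0.002, -0.0, -0.001], 'effort': [0.001, -39.229, 18.84, 4.186, -0.005, -0.0], 'tool_pos': [0.178, 0.599, 0.303], 'ee_rot': [0.99, -0.144, -0.0, 0.001], 'force': [-0.128, 0.268, -0.324], 'moment': [0.008, -0.006, -0.014], 'finger_gap': 0.997}
scene [[501.8, 0.0, 326.4], [0.0, 501.8, 206.8], [0.0, 0.0, 1.0]] [1.44 0.03 1.44]
top [[511.3, 0.0, 325.4], [0.0, 511.3, 203.2], [0.0, 0.0, 1.0]] [0.339 0.003 1.443]
wrist [[351.4, 0.0, 324.1], [0.0, 351.4, 199.4], [0.0, 0.0, 1.0]] [0.247 0.579 0.374]
```

View pics/scene0.png

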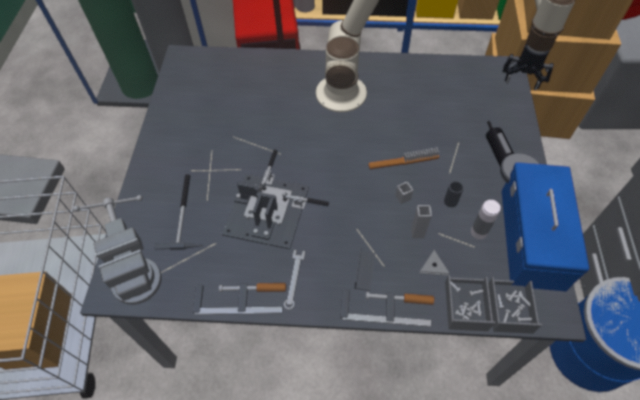

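View pics/top0.png

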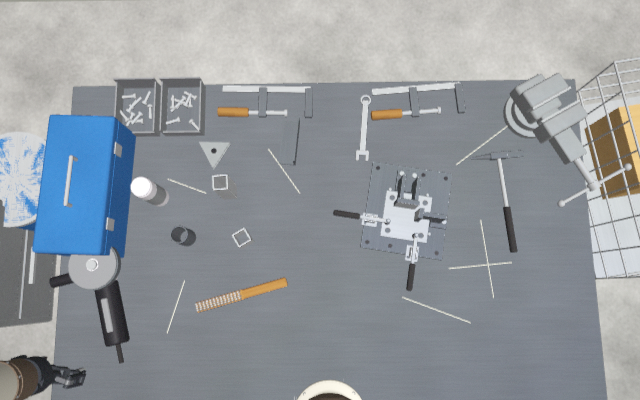

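View pics/wrist0.png

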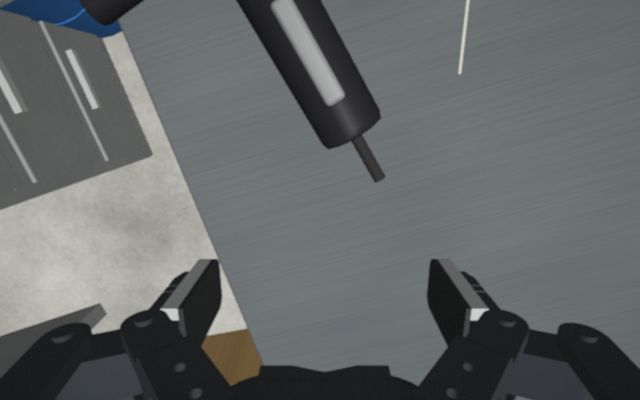

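Top view: post end at about (220,182), short tube (242,237), pipe (182,236), jig near (405,212). I'll zoom in on them.

```bash
python3 - <<'E'
import cv2,pickle
d=pickle.load(open("cap0.pkl","rb"))
t=d["top"]["image"];s=d["scene"]["image"]
def z(i,x0,y0,x1,y1,f,n): cv2.imwrite(n,cv2.resize(i[y0:y1,x0:x1],None,fx=f,fy=f,interpolation=cv2.INTER_CUBIC))
z(t,330,150,460,300-40,6,"pics/tj.png")
z(t,160,160,270,260,6,"pics/tp.png")
z(s,220,145,340,245,6,"pics/sj.png")
E
```

```text
(no output)
```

View pics/tj.png

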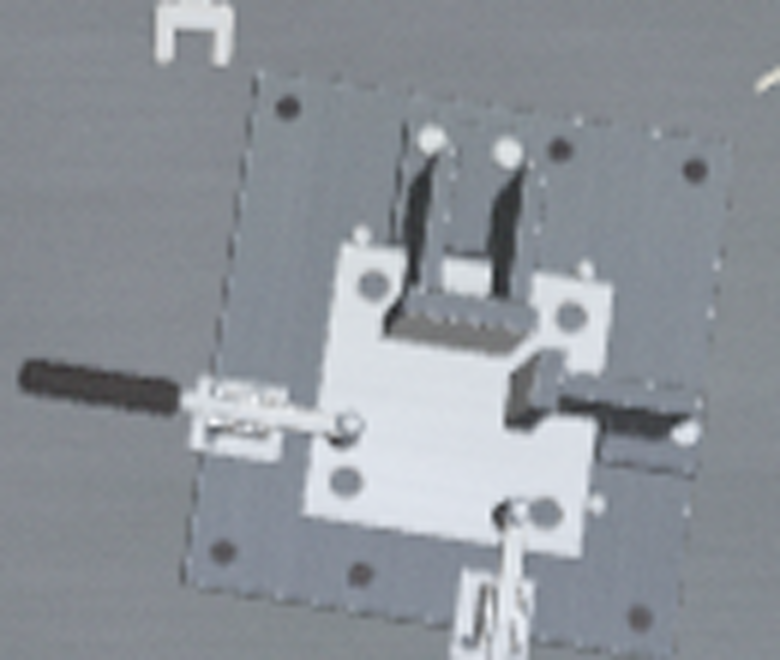

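View pics/tp.png

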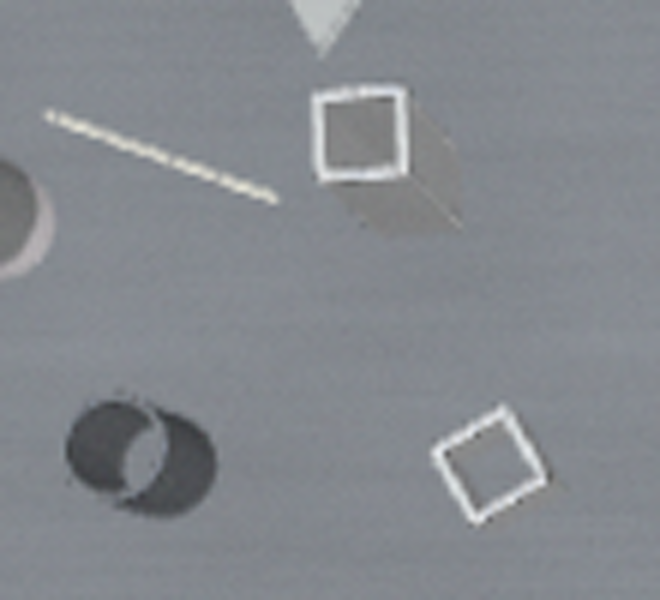

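View pics/sj.png

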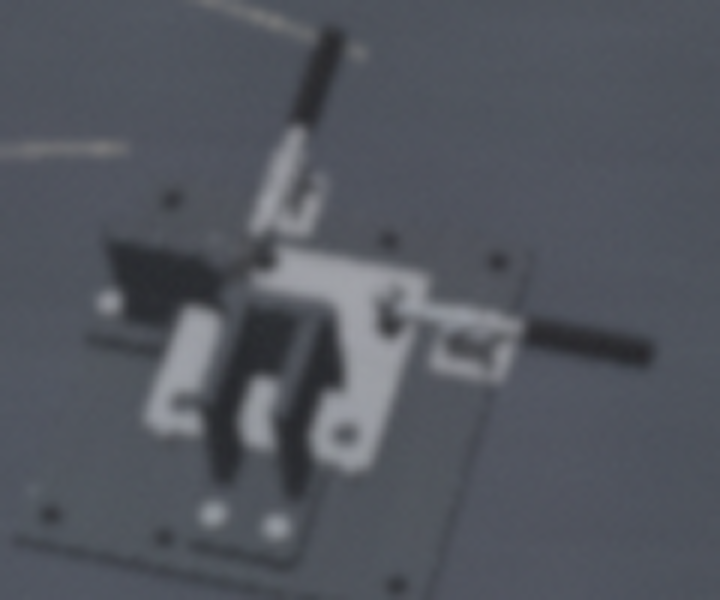

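```bash
cat > h.py <<'E'
import numpy as np,cv2,pickle
from scipy.spatial.transform import Rotation as Ro
def ray(c,uv,z):
    uv=np.atleast_2d(uv).astype(float);K=c["K"];R=np.array(c["R"]);t=np.array(c["t"]).ravel()
    C=-R.T@t
    d=(R.T@np.linalg.inv(K)@np.c_[uv,np.ones(len(uv))].T).T
    return C+d*((z-C[2])/d[:,2])[:,None]
def proj(c,X):
    X=np.atleast_2d(X);p=(np.array(c["K"])@(np.array(c["R"])@X.T+np.array(c["t"]).reshape(3,1)));return (p[:2]/p[2]).T
E
python3 - <<'E'
from h import *
d=pickle.load(open("cap0.pkl","rb"));c=d["top"]
g=c["image"].min(2)
big=cv2.resize(g,None,fx=4,fy=4,interpolation=cv2.INTER_CUBIC)
def topx(p): return (np.asarray(p,float)+0.5)/4-0.5
def ring(x0,y0,x1,y1,th,z):
    m=((big>th)*255).astype(np.uint8);k=np.zeros_like(m);k[y0*4:y1*4,x0*4:x1*4]=m[y0*4:y1*4,x0*4:x1*4]
    cs,_=cv2.findContours(k,cv2.RETR_EXTERNAL,cv2.CHAIN_APPROX_NONE);cc=max(cs,key=cv2.contourArea)
    P=ray(c,topx(cc[:,0,:]),z)[:,:2]
    r=cv2.minAreaRect((P*1000).astype(np.float32));print(th,r)
    M=cv2.moments((P*1000).astype(np.float32));print(' cen',M['m10']/M['m00'],M['m01']/M['m00'])
for th in(170,185,200):
    ring(208,171,232,194,th,.14);ring(228,224,256,252,th,.06)
# pipe
# plate
m=((big>190)*255).astype(np.uint8)
k=np.zeros_like(m);k[180*4:245*4,378*4:436*4]=m[180*4:245*4,378*4:436*4]
cs,_=cv2.findContours(k,cv2.RETR_EXTERNAL,cv2.CHAIN_APPROX_NONE);cc=max(cs,key=cv2.contourArea)
P=ray(c,topx(cc[:,0,:]),.018)[:,:2]*1000
r=cv2.minAreaRect(P.astype(np.float32));print('plate',r)
cv2.imwrite("pics/pm.png",k[170*4:260*4,370*4:440*4])
E
```

```text
170 ((619.175537109375, 277.2469482421875), (41.74702453613281, 41.059749603271484), 2.134648084640503)
 cen 619.0369044508833 277.1372092923872
170 ((482.0621643066406, 232.75901794433594), (41.73542785644531, 41.52284240722656), 30.948179244995117)
 cen 482.15807082643846 232.86568299971765
185 ((618.8554077148438, 277.08270263671875), (41.01531219482422, 40.06493377685547), 3.929241418838501)
 cen 618.8918141473672 277.0499718564481
185 ((482.0328674316406, 232.58963012695312), (40.64502716064453, 40.603599548339844), 30.673255920410156)
 cen 482.0954007326851 232.7727791447627
200 ((618.4249877929688, 280.67425537109375), (39.810264587402344, 31.53120231628418), 4.057287216186523)
 cen 615.1528661035047 288.08253637780416
200 ((481.3897705078125, 233.30081176757812), (39.25501251220703, 37.448307037353516), 30.951560974121094)
 cen 471.5556950007446 239.25302214807718
plate ((538.189208984375, -220.74551391601562), (150.9224395751953, 149.45912170410156), 80.2275619506836)
```

View pics/pm.png

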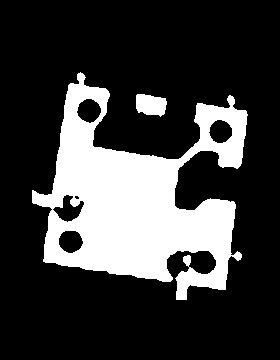

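```bash
python3 - <<'E'
from h import *
d=pickle.load(open("cap0.pkl","rb"));c=d["top"]
p=np.array([[88,110],[221,131],[204,262],[70,240]],float)+[1480,680]
H=ray(c,(p+.5)/4-.5,.018)[:,:2]*1000;print(H.round(1),H.mean(0).round(1))
for a,b in((3,0),(2,1),):
    v=H[b]-H[a];print(np.linalg.norm(v),np.arctan2(v[1],v[0]))
for a,b in((1,0),(2,3),):
    v=H[b]-H[a];print(np.linalg.norm(v),np.arctan2(-v[0],v[1]))
# edges left, bottom
g=c["image"].min(2);big=cv2.resize(g,None,fx=4,fy=4,interpolation=cv2.INTER_CUBIC)
m=((big>185)*255).astype(np.uint8)
def fit(pts):
    P=ray(c,(np.array(pts,float)+.5)/4-.5,.018)[:,:2]*1000
    vx,vy,x,y=cv2.fitLine(P.astype(np.float32),cv2.DIST_HUBER,0,.01,.01).ravel();return np.array([vx,vy]),np.array([x,y])
L=[(1480+int(np.argmax(m[680+r,1480:1600]>0)),680+r) for r in list(range(100,185))+list(range(215,255))]
Rr=[(1480+270-int(np.argmax(m[680+r,1480:1480+270][::-1]>0))-1,680+r) for r in list(range(115,160))+list(range(205,245))+list(range(265,280))]
B=[(1480+q,680+320-int(np.argmax(m[680:1000,1480+q][::-1]>0))-1) for q in list(range(55,165))+list(range(195,220))]
for n,q in(("L",L),("R",Rr),("B",B)):
    v,x=fit(q);print(n,v,x,np.arctan2(v[1],v[0]))
E
```

```text
[[ 593.4 -185.4]
 [ 577.  -278.8]
 [ 484.3 -262.5]
 [ 501.1 -169.4]] [ 539. -224.]
93.65131565040544 -0.17107712346234763
94.06528490779432 -0.1734367895961505
94.84210029118009 -0.1746166203204215
94.62251136763908 -0.17899709744509207
L [ 0.9836057  -0.18033276] [ 554.15686 -161.06548] -0.18132477
R [ 0.9845916  -0.17486951] [ 533.2976 -288.0221] -0.17577325
B [0.17258872 0.984994  ] [ 475.14932 -213.28836] 1.3973391
```

```bash
cat >> h.py <<'E'
def mv(pos,yaw,P0=None,Q0=None):
    from rig import ctrl
    s=ctrl.get_state()
    P0=np.array(s["tool_pos"]) if P0 is None else np.array(P0)
    R0=Ro.from_quat(s["ee_rot"] if Q0 is None else Q0)
    # target: tool z down, tool x yaw
    Rt=Ro.from_matrix(np.array([[np.cos(yaw),np.sin(yaw),0],[np.sin(yaw),-np.cos(yaw),0],[0,0,-1]]))
    sh=R0.inv().apply(np.array(pos)-P0);rv=(R0.inv()*Rt).as_rotvec()
    print("pos",P0.round(4),"F",np.round(s["force"],1),"gap",round(float(s["finger_gap"]),3),"t",s["clock"])
    print("shift mm",(sh*1000).round(1),"turn",rv.round(4),"-> num",(sh/.25).round(4),(rv/2).round(4))
E
python3 -c "
from h import *
mv((.619,.277,.3),-1.571+.065)"
```

```text
pos [0.1779 0.5988 0.3031] F [-0.5 -0.2 -0.7] gap 0.999 t 0.15
shift mm [514.5 182.8   3.4] turn [ 1.4000e-03 -1.2000e-03  1.2171e+00] -> num [2.058  0.7311 0.0138] [ 7.000e-04 -6.000e-04  6.085e-01]
```

>>> {"api": "step_arm", "payload": {
  "motion": [0.18,0.065,0,0,0,0.07,0.36,0.13,0,0,0,0.145,0.54,0.19,0,0,0,0.22,0.72,0.26,0,0,0,0.29,0.9,0.32,0,0,0,0.365],
  "hand": 1
}}

```text
clock: 0.65
tool_pos: [0.3719, 0.4568, 0.3037]
ee_rot: [0.872, -0.49, -0.0, 0.0]
force: [1.1, 0.5, 0.5]
finger_gap: 0.996
```

```bash
python3 -c "
from h import *
mv((.619,.277,.3),-1.571+.065)"
```

```text
pos [0.3719 0.4568 0.3037] F [1.1 0.5 0.5] gap 0.996 t 0.65
shift mm [ 282.  -117.7    3.7] turn [ 4.000e-04 -3.000e-04  4.816e-01] -> num [ 1.128  -0.4707  0.0149] [ 2.000e-04 -1.000e-04  2.408e-01]
```

>>> {"api": "step_arm", "payload": {
  "motion": [0.19,-0.08,0,0,0,0.05,0.38,-0.16,0,0,0,0.1,0.57,-0.24,0,0,0,0.15,0.76,-0.32,0,0,0,0.2,0.92,-0.385,0,0,0,0.24]
}}

```text
clock: 1.15
tool_pos: [0.5748, 0.3115, 0.3036]
ee_rot: [0.731, -0.683, -0.0, 0.0]
force: [0.9, 1.4, -0.5]
finger_gap: 1.001
```

```bash
python3 -c "
from h import *
mv((.619,.277,.3),-1.571+.065)"
```

```text
pos [0.5748 0.3115 0.3036] F [ 0.9  1.4 -0.5] gap 1.001 t 1.15
shift mm [ 37.4 -41.7   3.6] turn [ 0.0005 -0.0002  0.0035] -> num [ 0.1496 -0.1669  0.0144] [ 0.0002 -0.0001  0.0018]
```

>>> {"api": "step_arm", "payload": {
  "motion": [0.075,-0.083,0,0,0,0,0.15,-0.167,0.014,0,0,0,0.15,-0.167,0.014,0,0,0]
}}

```text
clock: 1.45
tool_pos: [0.6197, 0.2759, 0.2986]
ee_rot: [0.731, -0.683, -0.0, 0.001]
force: [-0.0, -0.2, -0.0]
finger_gap: 0.996
```

```bash
python3 -c "
from h import *
mv((.619,.277,.3),-1.571+.065)
from rig import ctrl
c=ctrl.capture('wrist');cv2.imwrite('pics/w1.png',c['image']);pickle.dump(c,open('w1.pkl','wb'))
"
```

```text
pos [0.6197 0.2759 0.2986] F [-0.  -0.2 -0. ] gap 0.996 t 1.45
shift mm [-1.1  0.7 -1.4] turn [ 0.002  -0.0014  0.0027] -> num [-0.0044  0.0026 -0.0055] [ 0.001  -0.0007  0.0014]
```

View pics/w1.png

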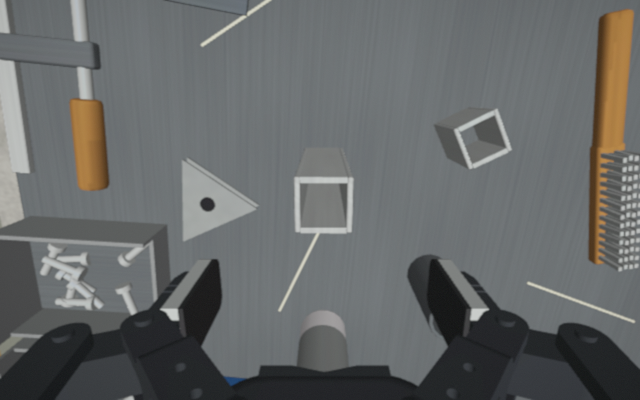

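Wrist view: the post's open end is a clear ring spanning cols 295–352 and rows 178–233, nearly aligned with the jaws. I'll measure it.

```bash
python3 -c "
from h import *
c=pickle.load(open('w1.pkl','rb'));g=c['image'].min(2)
big=cv2.resize(g,None,fx=4,fy=4,interpolation=cv2.INTER_CUBIC)
for th in (155,170,185):
    k=np.zeros_like(big);k[165*4:245*4,280*4:365*4]=(big>th)[165*4:245*4,280*4:365*4]*255
    cs,_=cv2.findContours(k,cv2.RETR_EXTERNAL,cv2.CHAIN_APPROX_NONE);cc=max(cs,key=cv2.contourArea)
    P=ray(c,(cc[:,0,:]+.5)/4-.5,.14)[:,:2]*1000
    print(th,cv2.minAreaRect(P.astype(np.float32)))
"
```

```text
155 ((619.5132446289062, 280.4792175292969), (39.89995193481445, 49.33778381347656), 3.8687338829040527)
170 ((619.4832153320312, 280.65179443359375), (39.22431564331055, 48.99974822998047), 3.831744432449341)
185 ((621.5947875976562, 275.86517333984375), (34.86954116821289, 38.485877990722656), 3.5657196044921875)
```

>>> {"api": "step_arm", "payload": {
  "motion": [-0.004,0.002,0.12,0,0,0.001,-0.004,0.002,0.24,0,0,0.001,-0.004,0.002,0.36,0,0,0.001,-0.004,0.002,0.46,0,0,0.001,-0.004,0.002,0.51,0,0,0.001]
}}

```text
clock: 2.0
tool_pos: [0.6153, 0.2798, 0.1703]
ee_rot: [0.732, -0.682, -0.001, 0.002]
force: [0.2, -0.3, 0.4]
finger_gap: 1.001
```

>>> {"api": "step_arm", "payload": {
  "motion": [0,0,0,0,0,0,0,0,0,0,0,0]
}}

```text
clock: 2.2
tool_pos: [0.6175, 0.2803, 0.1741]
ee_rot: [0.732, -0.682, 0.0, -0.001]
force: [0.1, 0.1, 0.9]
finger_gap: 1.0
```

```bash
python3 -c "
from h import *
mv((.6193,.277,.17),-1.571+.067)
from rig import ctrl
c=ctrl.capture('wrist');cv2.imwrite('pics/w2.png',c['image'])
"
```

```text
pos [0.6175 0.2803 0.1741] F [0.1 0.1 0.9] gap 1.0 t 2.2
shift mm [ 3.5 -1.6  4.1] turn [-0.0018  0.0005  0.0043] -> num [ 0.0138 -0.0062  0.0165] [-0.0009  0.0003  0.0022]
```

View pics/w2.png

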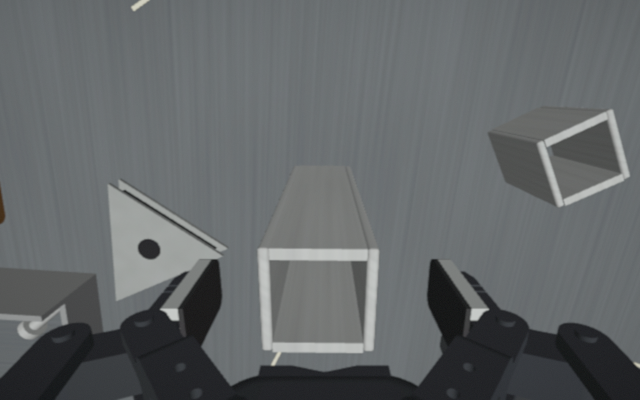

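The tube is between the open pads (cols 259–378), about 2 mm off centre. I'll correct that and then close.

>>> {"api": "step_arm", "payload": {
  "motion": [0.014,-0.006,0.016,0,0,0.002,0.014,-0.006,0.016,0,0,0.002,0.014,-0.006,0.016,0,0,0.002]
}}

```text
clock: 2.55
tool_pos: [0.6191, 0.276, 0.1694]
ee_rot: [0.73, -0.684, 0.0, -0.0]
force: [-0.4, 0.1, -0.0]
finger_gap: 1.001
```

```bash
python3 -c "
from h import *
mv((.6193,.277,.17),-1.571+.067)
"
```

```text
pos [0.6191 0.276  0.1694] F [-0.4  0.1 -0. ] gap 1.001 t 2.55
shift mm [-1.  -0.2 -0.6] turn [-0.0007  0.0004 -0.0012] -> num [-0.0041 -0.0009 -0.0023] [-0.0003  0.0002 -0.0006]
```

>>> {"api": "step_arm", "payload": {
  "motion": [-0.004,0,-0.002,0,0,0,-0.004,0,-0.002,0,0,0,-0.004,0,-0.002,0,0,0,-0.004,0,-0.002,0,0,0,-0.004,0,-0.002,0,0,0],
  "hand": 0
}}

```text
clock: 3.05
tool_pos: [0.6193, 0.2774, 0.1697]
ee_rot: [0.73, -0.683, 0.0, -0.001]
force: [1.7, 0.7, 1.3]
finger_gap: 0.461
```

>>> {"api": "step_arm", "payload": {
  "motion": [0,0,0,0,0,0,0,0,0,0,0,0,0,0,0,0,0,0,0,0,0,0,0,0]
}}

```text
clock: 3.45
tool_pos: [0.6193, 0.2773, 0.1698]
ee_rot: [0.73, -0.683, 0.0, -0.001]
force: [1.2, -0.3, 1.0]
finger_gap: 0.459
```

```bash
python3 -c "
from h import *
mv((.6193,.277,.17),-1.571+.067)
from rig import ctrl
c=ctrl.capture('wrist');cv2.imwrite('pics/w3.png',c['image'])
print(ctrl.get_state()['moment'])
"
```

```text
pos [0.6193 0.2773 0.1698] F [ 1.2 -0.3  1. ] gap 0.459 t 3.45
shift mm [ 0.3 -0.  -0.2] turn [-0.0013  0.0005 -0.0006] -> num [ 0.0013 -0.     -0.0008] [-0.0007  0.0003 -0.0003]
[ 1.54256300e-01 -5.95650825e-01  6.68994333e-05]
```

View pics/w3.png

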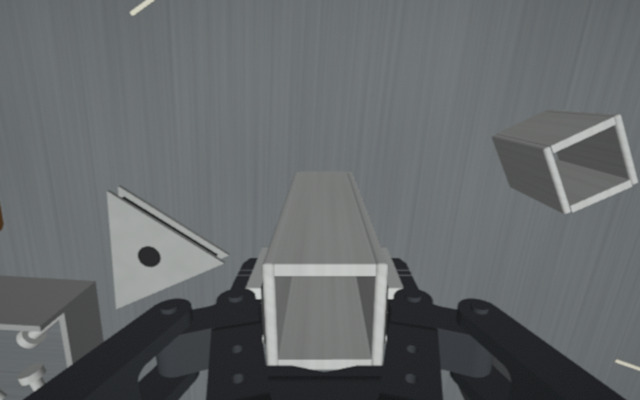

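>>> {"api": "step_arm", "payload": {
  "motion": [0,0,-0.06,0,0,0,0,0,-0.2,0,0,0,0,0,-0.36,0,0,0,0,0,-0.52,0,0,0,0,0,-0.64,0,0,0]
}}

```text
clock: 4.0
tool_pos: [0.6179, 0.2768, 0.3312]
ee_rot: [0.73, -0.683, -0.001, 0.001]
force: [0.8, 0.8, -4.7]
finger_gap: 0.461
```

>>> {"api": "step_arm", "payload": {
  "motion": [0,0,0,0,0,0]
}}

```text
clock: 4.1
tool_pos: [0.6194, 0.2774, 0.3346]
ee_rot: [0.73, -0.683, 0.001, -0.004]
force: [1.4, 0.5, -4.4]
finger_gap: 0.459
```

```bash
python3 -c "
from h import *
mv((.5325,-.2147,.33),-1.746)
"
```

```text
pos [0.6194 0.2774 0.3346] F [ 1.4  0.5 -4.4] gap 0.459 t 4.1
shift mm [485.3 119.3   2. ] turn [-0.0065  0.0046  0.2414] -> num [1.9411 0.4772 0.0079] [-0.0032  0.0023  0.1207]
```

>>> {"api": "step_arm", "payload": {
  "motion": [0.1,0.025,0,0,0,0.006,0.26,0.065,0,0,0,0.016,0.44,0.11,0,0,0,0.028,0.62,0.155,0,0,0,0.04,0.8,0.2,0,0,0,0.05]
}}

```text
clock: 4.6
tool_pos: [0.5798, 0.0725, 0.326]
ee_rot: [-0.695, 0.719, 0.002, -0.003]
force: [1.5, -0.9, -5.4]
finger_gap: 0.458
```

>>> {"api": "step_arm", "payload": {
  "motion": [0.18,0.04,0,0,0,0.011,0.36,0.08,0,0,0,0.022,0.54,0.12,0,0,0,0.033,0.72,0.16,0,0,0,0.044,0.88,0.2,0,0,0,0.055]
}}

```text
clock: 5.1
tool_pos: [0.522, -0.1454, 0.3264]
ee_rot: [-0.654, 0.757, 0.003, -0.002]
force: [2.1, 0.4, -4.6]
finger_gap: 0.462
```

```bash
python3 -c "
from h import *
mv((.5325,-.2147,.33),-1.746)
"
```

```text
pos [ 0.522  -0.1454  0.3264] F [ 2.1  0.4 -4.6] gap 0.462 t 5.1
shift mm [ 67.1 -20.4  -3.8] turn [0.007  0.0006 0.0292] -> num [ 0.2682 -0.0816 -0.0152] [0.0035 0.0003 0.0146]
```

>>> {"api": "step_arm", "payload": {
  "motion": [0.11,-0.03,-0.01,0,0,0.007,0.2,-0.06,-0.01,0,0,0.013,0.26,-0.08,-0.01,0,0,0.015,0.265,-0.08,-0.01,0,0,0.015,0.265,-0.08,-0.01,0,0,0.015]
}}

```text
clock: 5.6
tool_pos: [0.5343, -0.212, 0.3301]
ee_rot: [-0.643, 0.766, 0.002, -0.001]
force: [-0.3, 0.4, -5.4]
finger_gap: 0.457
```

>>> {"api": "step_arm", "payload": {
  "motion": [0,0,0,0,0,0,0,0,0,0,0,0]
}}

```text
clock: 5.8
tool_pos: [0.5349, -0.2113, 0.3317]
ee_rot: [-0.643, 0.765, 0.0, -0.0]
force: [-0.8, -0.1, -4.8]
finger_gap: 0.458
```

```bash
python3 -c "
from h import *
mv((.5325,-.2147,.33),-1.746)
from rig import ctrl
c=ctrl.capture('wrist');cv2.imwrite('pics/w4.png',c['image']);pickle.dump(c,open('w4.pkl','wb'))
c=ctrl.capture('scene');cv2.imwrite('pics/s4.png',cv2.resize(c['image'][120:260,180:380],None,fx=4,fy=4,interpolation=cv2.INTER_CUBIC))
"
```

```text
pos [ 0.5349 -0.2113  0.3317] F [-0.8 -0.1 -4.8] gap 0.458 t 5.8
shift mm [3.7 1.8 1.7] turn [0.0006 0.0004 0.0025] -> num [0.0149 0.0072 0.0068] [0.0003 0.0002 0.0012]
```

View pics/w4.png

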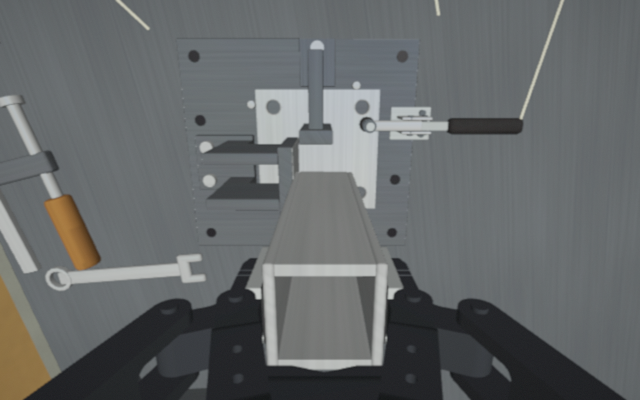

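View pics/s4.png

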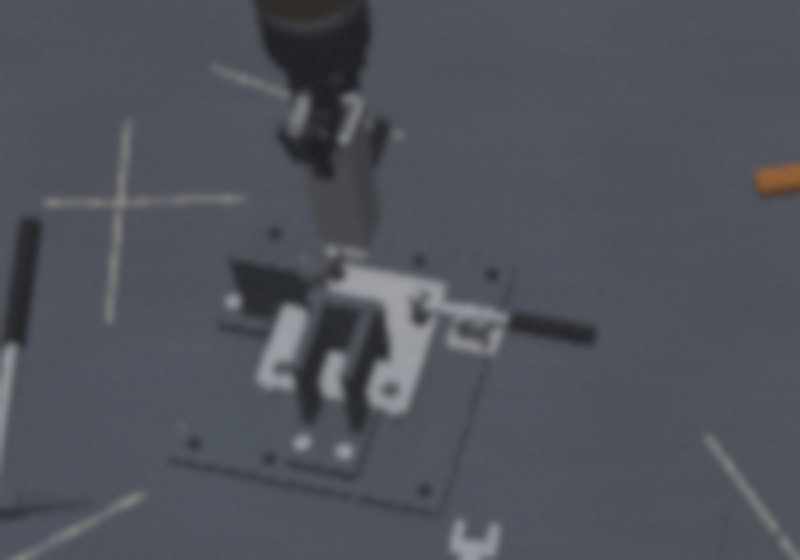

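Wrist view: the plate edges run square to the image, so the tool is aligned with the jig. Plate holes are at (273,107) and (362,107), and the post is clear of the fence and stop. I'll cross-check these holes against the top-view values.

```bash
python3 -c "
from h import *
c=pickle.load(open('w4.pkl','rb'))
g=c['image'].min(2)
def blob(x0,y0,x1,y1,th):
    k=(g[y0:y1,x0:x1]<th).astype(np.uint8);n,_,st,ce=cv2.connectedComponentsWithStats(k);i=1+np.argmax(st[1:,4]);return ce[i]+[x0,y0]
p=np.array([blob(264,98,283,117,150),blob(353,98,371,117,150)])
H=ray(c,p,.018)*1000;print(p,H.round(1));v=H[0]-H[1];print(np.arctan2(v[1],v[0]))
# seat from holes (47mm half spacing)
m=H.mean(0)[:2];yh=np.array([.174,.985]);print('seat',m+47*yh)
R=np.array(c['R']);print(R.round(3))
"
```

```text
[[272.69512195 106.51829268]
 [361.78235294 106.7       ]] [[ 577.9 -280.1   18. ]
 [ 484.9 -263.7   18. ]]
-0.17432938497951175
seat [ 539.59040584 -225.63441651]
[[-0.985  0.172 -0.   ]
 [ 0.164  0.944  0.285]
 [ 0.049  0.281 -0.959]]
```

>>> {"api": "step_arm", "payload": {
  "motion": [0.008,0.0145,0.04,0,0,0.001,0.008,0.0145,0.12,0,0,0.001,0.008,0.0145,0.2,0,0,0.001,0.008,0.0145,0.28,0,0,0.001,0.008,0.0145,0.34,0,0,0.001]
}}

```text
clock: 6.4
tool_pos: [0.53, -0.2133, 0.2449]
ee_rot: [-0.642, 0.767, 0.001, -0.001]
force: [0.6, -0.5, -5.6]
finger_gap: 0.465
```

>>> {"api": "step_arm", "payload": {
  "motion": [0,0,0,0,0,0,0,0,0,0,0,0]
}}

```text
clock: 6.6
tool_pos: [0.5311, -0.2137, 0.2469]
ee_rot: [-0.642, 0.766, -0.0, -0.0]
force: [0.3, -0.7, -4.3]
finger_gap: 0.46
```

```bash
python3 -c "
from h import *
mv((.531,-.2125,.2),-1.7455)
"
```

```text
pos [ 0.5311 -0.2137  0.2469] F [ 0.3 -0.7 -4.3] gap 0.46 t 6.6
shift mm [-1.2  0.3 46.9] turn [ 0.0004 -0.0004 -0.001 ] -> num [-0.0047  0.001   0.1876] [ 0.0002 -0.0002 -0.0005]
```

>>> {"api": "step_arm", "payload": {
  "motion": [-0.005,0,0.04,0,0,0,-0.005,0,0.09,0,0,0,-0.005,0,0.14,0,0,0,-0.005,0,0.18,0,0,0,-0.005,0,0.188,0,0,0]
}}

```text
clock: 7.1
tool_pos: [0.5303, -0.2123, 0.1977]
ee_rot: [-0.642, 0.767, 0.002, -0.001]
force: [-0.1, -0.6, -5.1]
finger_gap: 0.459
```

>>> {"api": "step_arm", "payload": {
  "motion": [0,0,0,0,0,0,0,0,0,0,0,0,0,0,0,0,0,0]
}}

```text
clock: 7.4
tool_pos: [0.5317, -0.2125, 0.2005]
ee_rot: [-0.642, 0.766, -0.001, 0.0]
force: [0.3, 0.2, -4.6]
finger_gap: 0.469
```

```bash
python3 -c "
from h import *
mv((.531,-.2125,.19),-1.7455)
from rig import ctrl
c=ctrl.capture('wrist');cv2.imwrite('pics/w5.png',c['image']);pickle.dump(c,open('w5.pkl','wb'))
c=ctrl.capture('top');cv2.imwrite('pics/t5.png',cv2.resize(c['image'][150:270,330:490],None,fx=5,fy=5,interpolation=cv2.INTER_CUBIC))
print(ctrl.get_state()['moment'])
"
```

```text
pos [ 0.5317 -0.2125  0.2005] F [ 0.3  0.2 -4.6] gap 0.469 t 7.4
shift mm [ 0.1  0.7 10.5] turn [-0.0014 -0.0001 -0.0012] -> num [0.0004 0.0029 0.0422] [-0.0007 -0.     -0.0006]
[0.03109941 0.02314162 0.02088653]
```

View pics/w5.png

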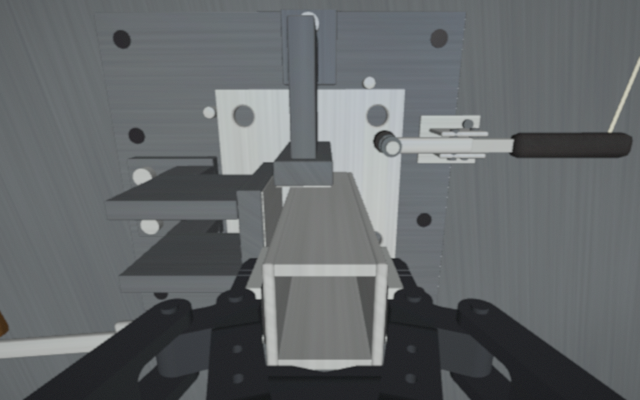

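The post hangs in the corner, clear of the fence on the left and the stop above it in the picture. Now I'll lower it gently to the plate.

>>> {"api": "step_arm", "payload": {
  "motion": [0,0,0.01,0,0,0,0,0,0.02,0,0,0,0,0,0.03,0,0,0,0,0,0.038,0,0,0,0,0,0.042,0,0,0]
}}

```text
clock: 8.0
tool_pos: [0.5312, -0.2124, 0.189]
ee_rot: [-0.642, 0.767, 0.0, -0.0]
force: [0.2, -0.1, -5.1]
finger_gap: 0.462
```

>>> {"api": "step_arm", "payload": {
  "motion": [0,0,0,0,0,0,0,0,0.003,0,0,0,0,0,0.005,0,0,0,0,0,0.007,0,0,0,0,0,0.007,0,0,0]
}}

```text
clock: 8.5
tool_pos: [0.5314, -0.2125, 0.1878]
ee_rot: [-0.642, 0.767, -0.0, 0.0]
force: [-0.1, 1.4, -4.4]
finger_gap: 0.463
```

>>> {"api": "step_arm", "payload": {
  "motion": [0,0,0.002,0,0,0,0,0,0.004,0,0,0,0,0,0.004,0,0,0,0,0,0.004,0,0,0]
}}

```text
clock: 8.9
tool_pos: [0.5314, -0.2125, 0.1877]
ee_rot: [-0.642, 0.766, -0.0, 0.0]
force: [-2.3, 1.6, 4.7]
finger_gap: 0.46
```

Contact at the expected height, 0.1877 m. I'll ease the load slightly and slide towards the side stop (tool +x).

>>> {"api": "step_arm", "payload": {
  "motion": [0,0,-0.002,0,0,0,0.008,0,-0.002,0,0,0,0.016,0,-0.002,0,0,0,0.024,0,-0.002,0,0,0,0.03,0,-0.002,0,0,0]
}}

```text
clock: 9.4
tool_pos: [0.5311, -0.2192, 0.1878]
ee_rot: [-0.642, 0.767, -0.001, 0.002]
force: [0.1, 6.5, 6.1]
finger_gap: 0.462
```

>>> {"api": "step_arm", "payload": {
  "motion": [0.003,0,0,0,0,0,0.003,0,0,0,0,0,0.003,0,0,0,0,0]
}}

```text
clock: 9.7
tool_pos: [0.531, -0.2202, 0.1878]
ee_rot: [-0.642, 0.766, -0.001, 0.001]
force: [0.9, 5.7, 5.6]
finger_gap: 0.46
```

```bash
cat >> h.py <<'E'
def jf(yaw=-.1745):
    from rig import ctrl
    s=ctrl.get_state();x=np.array([np.cos(yaw),np.sin(yaw),0]);y=np.array([-x[1],x[0],0])
    F=np.array(s["force"]);M=np.array(s["moment"]);p=np.array(s["tool_pos"])-[.539,-.224,0];R=Ro.from_quat(s["ee_rot"]).as_matrix()
    print("t",s["clock"],"Fjig",np.array([F@x,F@y,F[2]]).round(1),"Mjig",np.array([M@x,M@y,M[2]]).round(2),"pjig mm",(1000*np.array([p@x,p@y,p[2]])).round(2),"toolz in jig",np.array([R[:,2]@x,R[:,2]@y]).round(4),"yawerr",round(float(np.arctan2(R[:,1]@y,-(R[:,1]@x))),4) )
E
python3 -c "
from h import *
jf()"
```

```text
t 9.7 Fjig [-0.1  5.8  5.6] Mjig [ 1.96  0.15 -0.09] pjig mm [ -8.54   2.3  187.76] toolz in jig [0.0032 0.0007] yawerr 0.0014
```

>>> {"api": "step_arm", "payload": {
  "motion": [0,0,-0.003,0,0,0,0,0,-0.003,0,0,0]
}}

```text
clock: 9.9
tool_pos: [0.5306, -0.2208, 0.1878]
ee_rot: [-0.642, 0.766, -0.001, 0.001]
force: [2.7, 1.5, -0.5]
finger_gap: 0.455
```

```bash
python3 -c "
from h import *
jf()"
```

```text
t 9.9 Fjig [ 2.4  2.  -0.5] Mjig [ 0.75 -0.63  0.02] pjig mm [ -8.86   1.65 187.78] toolz in jig [ 0.002  -0.0003] yawerr 0.0012
```

>>> {"api": "step_arm", "payload": {
  "motion": [0.003,0,0,0,0,0,0.005,0,0,0,0,0,0.007,0,0,0,0,0,0.007,0,0,0,0,0]
}}

```text
clock: 10.3
tool_pos: [0.5299, -0.222, 0.1877]
ee_rot: [-0.642, 0.766, -0.0, 0.0]
force: [2.7, 4.4, -1.1]
finger_gap: 0.464
```

```bash
python3 - <<'E'
from h import *
jf()
E
```

```text
t 10.3 Fjig [ 1.9  4.8 -1.1] Mjig [ 1.32 -0.72  0.09] pjig mm [ -9.27   0.36 187.75] toolz in jig [0.0008 0.0005] yawerr 0.0011
```

>>> {"api": "step_arm", "payload": {
  "motion": [0.002,0,0,0,0,0,0.004,0,0,0,0,0,0.004,0,0,0,0,0]
}}

```text
clock: 10.6
tool_pos: [0.5299, -0.2222, 0.1877]
ee_rot: [-0.643, 0.766, 0.0, 0.001]
force: [3.4, 7.7, -1.0]
finger_gap: 0.457
```

```bash
python3 - <<'E'
from h import *
jf()
from rig import ctrl
c=ctrl.capture('wrist');cv2.imwrite('pics/w6.png',c['image'])
E
```

```text
t 10.6 Fjig [ 2.   8.1 -1. ] Mjig [ 2.3  -0.66  0.2 ] pjig mm [ -9.3    0.23 187.74] toolz in jig [0.0008 0.0015] yawerr 0.0006
```

View pics/w6.png

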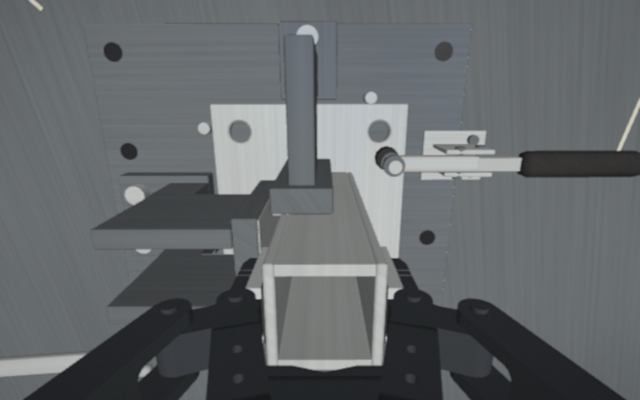

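The post now bears on the side stop: 8 N, stopped at y ≈ 0.2 mm. I'll ease that a little and slide to the fence (tool -y).

>>> {"api": "step_arm", "payload": {
  "motion": [-0.001,-0.004,0,0,0,0,-0.001,-0.01,0,0,0,0,-0.001,-0.016,0,0,0,0,-0.001,-0.022,0,0,0,0,-0.001,-0.026,0,0,0,0]
}}

```text
clock: 11.15
tool_pos: [0.532, -0.2225, 0.1877]
ee_rot: [-0.642, 0.767, 0.005, -0.003]
force: [-7.4, 11.2, 10.1]
finger_gap: 0.465
```

>>> {"api": "step_arm", "payload": {
  "motion": [0,0,0,0,0,0,0,0,0,0,0,0]
}}

```text
clock: 11.35
tool_pos: [0.532, -0.2225, 0.1877]
ee_rot: [-0.642, 0.767, 0.005, -0.003]
force: [-5.9, 10.3, 8.7]
finger_gap: 0.463
```

```bash
python3 - <<'E'
from h import *
jf()
E
```

```text
t 11.35 Fjig [-7.6  9.1  8.7] Mjig [2.65 2.6  0.01] pjig mm [ -7.16   0.24 187.7 ] toolz in jig [-0.0113  0.0015] yawerr 0.0017
```

Friction on the plate and stop is holding it back. I'll lift about 2.5 mm and ease off the stop.

>>> {"api": "step_arm", "payload": {
  "motion": [0,0,-0.004,0,0,0,-0.003,0,-0.008,0,0,0,-0.004,0,-0.012,0,0,0,-0.004,0,-0.012,0,0,0]
}}

```text
clock: 11.75
tool_pos: [0.5343, -0.2228, 0.1894]
ee_rot: [-0.642, 0.767, 0.002, -0.001]
force: [-1.7, 4.9, -6.1]
finger_gap: 0.46
```

```bash
python3 - <<'E'
from h import *
jf()
E
```

```text
t 11.75 Fjig [-2.5  4.6 -6.1] Mjig [1.21 0.63 0.04] pjig mm [ -4.82   0.38 189.35] toolz in jig [-0.0053  0.0007] yawerr 0.0024
```

>>> {"api": "step_arm", "payload": {
  "motion": [-0.003,0,0,0,0,0,-0.006,-0.001,0,0,0,0,-0.006,-0.003,0,0,0,0,-0.006,-0.005,0,0,0,0,-0.006,-0.005,0,0,0,0]
}}

```text
clock: 12.25
tool_pos: [0.5377, -0.2222, 0.1911]
ee_rot: [-0.642, 0.767, -0.0, 0.0]
force: [0.0, -0.2, -5.1]
finger_gap: 0.46
```

```bash
python3 - <<'E'
from h import *
jf()
E
```

```text
t 12.25 Fjig [ 0.1 -0.2 -5.1] Mjig [ 0.06  0.06 -0.02] pjig mm [ -1.56   1.58 191.08] toolz in jig [ 0.0006 -0.0002] yawerr 0.0016
```

>>> {"api": "step_arm", "payload": {
  "motion": [0,-0.002,0.004,0,0,0,0,-0.004,0.008,0,0,0,0,-0.006,0.01,0,0,0,0,-0.006,0.01,0,0,0]
}}

```text
clock: 12.65
tool_pos: [0.539, -0.2222, 0.1882]
ee_rot: [-0.642, 0.767, 0.0, -0.0]
force: [0.1, -0.2, -5.6]
finger_gap: 0.46
```

```bash
python3 - <<'E'
from h import *
jf()
E
```

```text
t 12.65 Fjig [ 0.1 -0.2 -5.6] Mjig [ 0.02  0.02 -0.03] pjig mm [ -0.31   1.79 188.25] toolz in jig [-0.0002 -0.    ] yawerr 0.0015
```

>>> {"api": "step_arm", "payload": {
  "motion": [0,-0.002,0,0,0,0,0,-0.004,0,0,0,0,0,-0.004,0,0,0,0]
}}

```text
clock: 12.95
tool_pos: [0.5398, -0.2223, 0.1884]
ee_rot: [-0.642, 0.767, 0.0, -0.0]
force: [-1.7, 0.7, -5.3]
finger_gap: 0.464
```

```bash
python3 - <<'E'
from h import *
jf()
E
```

```text
t 12.95 Fjig [-1.8  0.4 -5.3] Mjig [ 0.01  0.27 -0.05] pjig mm [  0.46   1.79 188.35] toolz in jig [-0.0007  0.    ] yawerr 0.0016
```

>>> {"api": "step_arm", "payload": {
  "motion": [0.003,0.001,0,0,0,0,0.006,0.001,0,0,0,0,0.007,0.001,0.002,0,0,0,0.007,0.001,0.004,0,0,0,0.007,0.001,0.004,0,0,0]
}}

```text
clock: 13.45
tool_pos: [0.5394, -0.2237, 0.1877]
ee_rot: [-0.642, 0.766, 0.0, 0.0]
force: [-2.3, 4.2, -0.7]
finger_gap: 0.461
```

```bash
python3 - <<'E'
from h import *
jf()
E
```

```text
t 13.45 Fjig [-3.   3.7 -0.7] Mjig [1.22 0.73 0.09] pjig mm [  0.39   0.37 187.72] toolz in jig [0.     0.0003] yawerr 0.0012
```

All three contacts are made: about 3 N on the fence, 4 N on the stop and 4 N on the plate. Next I build up the push.

>>> {"api": "step_arm", "payload": {
  "motion": [0,-0.002,0,0,0,0,0,-0.004,0,0,0,0,0,-0.006,0,0,0,0,0,-0.006,0,0,0,0,0,-0.006,0,0,0,0]
}}

```text
clock: 13.95
tool_pos: [0.5399, -0.2238, 0.1877]
ee_rot: [-0.642, 0.766, 0.001, -0.001]
force: [-4.1, 5.4, 0.8]
finger_gap: 0.461
```

```bash
python3 - <<'E'
from h import *
jf()
E
```

```text
t 13.95 Fjig [-5.   4.6  0.8] Mjig [1.53 1.44 0.05] pjig mm [  0.89   0.36 187.69] toolz in jig [-0.0027  0.0004] yawerr 0.0014
```

>>> {"api": "step_arm", "payload": {
  "motion": [0,0,-0.002,0.001,0,0,0,-0.002,-0.002,0.0015,0,0,0,-0.004,-0.002,0.002,0,0,0,-0.004,-0.002,0.002,0,0,0,-0.004,-0.002,0.002,0,0]
}}

```text
clock: 14.45
tool_pos: [0.5399, -0.2238, 0.1877]
ee_rot: [-0.642, 0.767, 0.001, -0.0]
force: [-3.8, 6.2, 1.1]
finger_gap: 0.46
```

```bash
python3 - <<'E'
from h import *
jf()
E
```

```text
t 14.45 Fjig [-4.8  5.5  1.1] Mjig [1.51 2.08 0.09] pjig mm [  0.81   0.37 187.67] toolz in jig [-0.0021  0.0005] yawerr 0.0015
```

>>> {"api": "step_arm", "payload": {
  "motion": [-0.002,-0.002,-0.002,0,0,0,-0.002,-0.004,-0.002,0,0,0,-0.002,-0.006,-0.002,0,0,0,-0.002,-0.008,-0.002,0,0,0,-0.002,-0.008,-0.002,0,0,0]
}}

```text
clock: 14.95
tool_pos: [0.5404, -0.2238, 0.1877]
ee_rot: [-0.642, 0.767, 0.002, -0.002]
force: [-9.0, 5.7, 1.7]
finger_gap: 0.46
```

```bash
python3 - <<'E'
from h import *
jf()
from rig import ctrl
c=ctrl.capture('wrist');cv2.imwrite('pics/w7.png',c['image']);pickle.dump(c,open('w7.pkl','wb'))
E
```

```text
t 14.95 Fjig [-9.8  4.1  1.7] Mjig [1.12 2.74 0.16] pjig mm [  1.31   0.41 187.67] toolz in jig [-0.0061  0.0002] yawerr 0.002
```

View pics/w7.png

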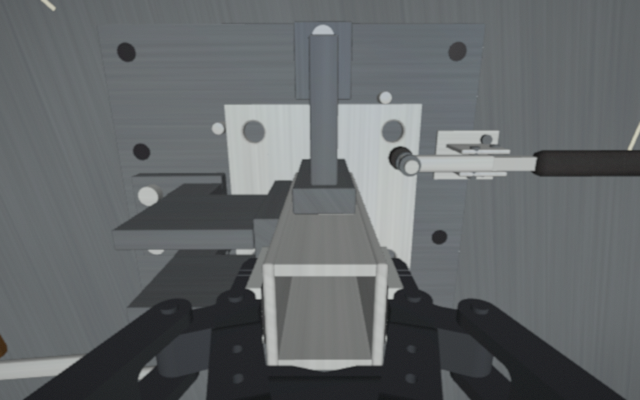

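Now about 10 N is reaching the fence. The tool has yielded about 6 mrad under the moment, so I'll compensate that tilt and push a bit more.

>>> {"api": "step_arm", "payload": {
  "motion": [0,0,0,0.001,0,0,0,0,0,0.002,0,0,0,0,0,0.003,0,0,0,-0.001,0,0.004,0,0,0,-0.001,0,0.004,0,0]
}}

```text
clock: 15.5
tool_pos: [0.5399, -0.2237, 0.1876]
ee_rot: [-0.642, 0.767, 0.0, -0.0]
force: [-8.1, 6.0, 2.8]
finger_gap: 0.462
```

```bash
python3 - <<'E'
from h import *
jf()
E
```

```text
t 15.5 Fjig [-9.   4.5  2.8] Mjig [1.24 3.56 0.16] pjig mm [  0.87   0.42 187.65] toolz in jig [-0.0009 -0.0002] yawerr 0.0018
```

>>> {"api": "step_arm", "payload": {
  "motion": [0,-0.002,0,0,0,0,0,-0.004,0,0,0,0,0,-0.006,0,0,0,0,0,-0.008,0,0,0,0,0,-0.008,0,0,0,0]
}}

```text
clock: 16.0
tool_pos: [0.5403, -0.2238, 0.1876]
ee_rot: [-0.642, 0.767, 0.002, -0.001]
force: [-13.2, 7.3, 6.4]
finger_gap: 0.465
```

```bash
python3 - <<'E'
from h import *
jf()
E
```

```text
t 16.0 Fjig [-14.2   4.9   6.4] Mjig [1.53 4.52 0.28] pjig mm [  1.22   0.38 187.65] toolz in jig [-0.0046  0.0002] yawerr 0.002
```

>>> {"api": "step_arm", "payload": {
  "motion": [0,0,-0.001,0,0,0,0,-0.001,-0.002,0,0,0,0,-0.001,-0.003,0,0,0,0,-0.001,-0.003,0,0,0]
}}

```text
clock: 16.4
tool_pos: [0.5403, -0.2238, 0.1877]
ee_rot: [-0.642, 0.767, 0.002, -0.001]
force: [-12.9, 7.0, 3.0]
finger_gap: 0.464
```

```bash
python3 - <<'E'
from h import *
jf()
from rig import ctrl
c=ctrl.capture('wrist');cv2.imwrite('pics/w8.png',c['image']);pickle.dump(c,open('w8.pkl','wb'))
c=ctrl.capture('scene');cv2.imwrite('pics/s8.png',cv2.resize(c['image'][140:240,220:340],None,fx=6,fy=6,interpolation=cv2.INTER_CUBIC))
jf()
E
```

```text
t 16.4 Fjig [-13.9   4.6   3. ] Mjig [1.3  4.16 0.2 ] pjig mm [  1.25   0.39 187.66] toolz in jig [-0.0051  0.0005] yawerr 0.0023
t 16.5 Fjig [-14.1   4.4   4.1] Mjig [1.31 4.19 0.18] pjig mm [  1.27   0.37 187.67] toolz in jig [-0.0051  0.0004] yawerr 0.0023
```

View pics/w8.png

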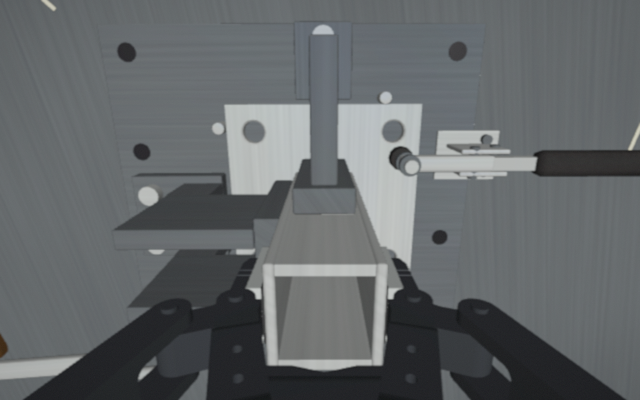

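View pics/s8.png

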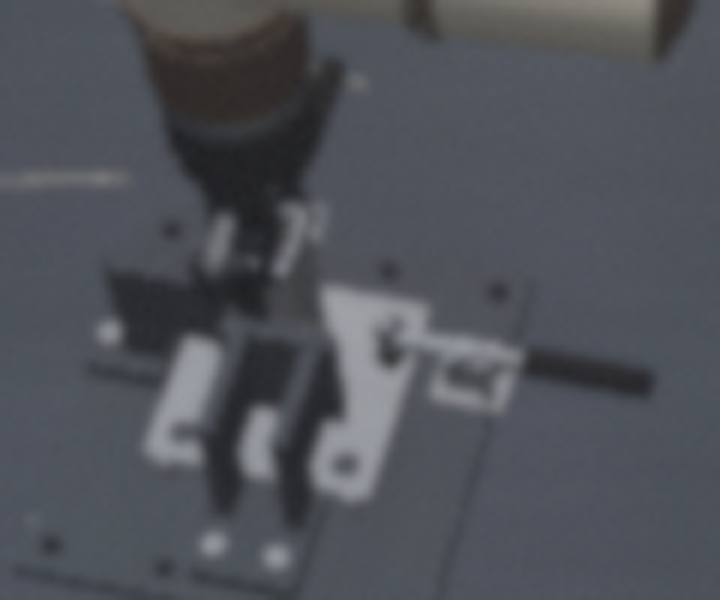

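>>> {"api": "step_arm", "payload": {
  "motion": [0,-0.001,-0.001,0,0,0,0,-0.002,-0.002,0,0,0,0,-0.003,-0.002,0.0005,0,0,0,-0.003,-0.002,0.0005,0,0]
}}

```text
clock: 16.9
tool_pos: [0.5404, -0.2239, 0.1877]
ee_rot: [-0.642, 0.767, 0.003, -0.002]
force: [-14.3, 6.4, 3.3]
finger_gap: 0.462
```

```bash
python3 - <<'E'
from h import *
jf()
E
```

```text
t 16.9 Fjig [-15.2   3.8   3.3] Mjig [1.31 4.44 0.23] pjig mm [  1.35   0.35 187.69] toolz in jig [-0.0061  0.0006] yawerr 0.0025
```

>>> {"api": "step_arm", "payload": {
  "motion": [0,0,0,0.0005,0,0,0,-0.001,0,0.001,0,0,0,-0.001,0,0.001,0,0,0,-0.001,0,0.001,0,0,0,-0.001,0,0.001,0,0]
}}

```text
clock: 17.4
tool_pos: [0.5403, -0.2239, 0.1877]
ee_rot: [-0.642, 0.767, 0.002, -0.001]
force: [-13.7, 6.2, 2.7]
finger_gap: 0.462
```

```bash
python3 - <<'E'
from h import *
jf()
E
```

```text
t 17.4 Fjig [-14.5   3.7   2.7] Mjig [1.36 4.79 0.27] pjig mm [  1.27   0.37 187.66] toolz in jig [-0.0052  0.0006] yawerr 0.0025
```

>>> {"api": "step_arm", "payload": {
  "motion": [0,-0.001,0,0,0,0,0,-0.002,0,0,0,0,0,-0.003,0,0,0,0,0,-0.003,0,0,0,0,0,-0.003,0,0,0,0]
}}

```text
clock: 17.9
tool_pos: [0.5405, -0.2239, 0.1877]
ee_rot: [-0.642, 0.767, 0.003, -0.002]
force: [-16.1, 8.3, 4.9]
finger_gap: 0.466
```

```bash
python3 - <<'E'
from h import *
jf()
E
```

```text
t 17.9 Fjig [-17.3   5.4   4.9] Mjig [1.5  5.11 0.27] pjig mm [  1.42   0.36 187.67] toolz in jig [-0.0066  0.0007] yawerr 0.0026
```

>>> {"api": "step_arm", "payload": {
  "motion": [0,0.001,-0.001,0,0,0,0,0.001,-0.001,0,0,0,0,0.001,-0.001,0,0,0,0,0.001,-0.001,0,0,0,0,0.001,-0.001,0,0,0]
}}

```text
clock: 18.4
tool_pos: [0.5404, -0.2239, 0.1877]
ee_rot: [-0.642, 0.767, 0.003, -0.002]
force: [-14.0, 6.8, 3.3]
finger_gap: 0.46
```

>>> {"api": "step_arm", "payload": {
  "motion": [0,0,0,0,0,0,0,0,0,0,0,0,0,0,0,0,0,0,0,0,0,0,0,0,0,0,0,0,0,0]
}}

```text
clock: 18.9
tool_pos: [0.5404, -0.2239, 0.1877]
ee_rot: [-0.642, 0.767, 0.003, -0.002]
force: [-15.8, 6.9, 3.0]
finger_gap: 0.462
```

```bash
python3 - <<'E'
from h import *
jf()
E
```

```text
t 18.9 Fjig [-16.7   4.    3. ] Mjig [1.33 4.87 0.27] pjig mm [  1.38   0.35 187.67] toolz in jig [-0.0062  0.0007] yawerr 0.0027
```

The push is steady at 15–16.5 N with its centre at fence height. Now I hold.

>>> {"api": "step_arm", "payload": {
  "motion": [0,0,0,0,0,0,0,0,0,0,0,0,0,0,0,0,0,0,0,0,0,0,0,0,0,0,0,0,0,0]
}}

```text
clock: 19.4
tool_pos: [0.5404, -0.2239, 0.1877]
ee_rot: [-0.642, 0.767, 0.003, -0.002]
force: [-14.3, 8.1, 2.8]
finger_gap: 0.462
```

>>> {"api": "step_arm", "payload": {
  "motion": [0,0,0,0,0,0,0,0,0,0,0,0,0,0,0,0,0,0,0,0,0,0,0,0,0,0,0,0,0,0]
}}

```text
clock: 19.9
tool_pos: [0.5404, -0.2239, 0.1877]
ee_rot: [-0.642, 0.767, 0.003, -0.002]
force: [-14.8, 7.5, 3.5]
finger_gap: 0.46
```

>>> {"api": "step_arm", "payload": {
  "motion": [0,0,0,0,0,0,0,0,0,0,0,0,0,0,0,0,0,0,0,0,0,0,0,0,0,0,0,0,0,0]
}}

```text
clock: 20.4
tool_pos: [0.5404, -0.2239, 0.1877]
ee_rot: [-0.642, 0.767, 0.003, -0.002]
force: [-14.3, 7.9, 3.6]
finger_gap: 0.464
```

>>> {"api": "step_arm", "payload": {
  "motion": [0,0,0,0,0,0,0,0,0,0,0,0,0,0,0,0,0,0,0,0,0,0,0,0,0,0,0,0,0,0]
}}

```text
clock: 20.9
tool_pos: [0.5404, -0.2239, 0.1877]
ee_rot: [-0.642, 0.767, 0.003, -0.002]
force: [-16.0, 7.6, 2.6]
finger_gap: 0.462
```

>>> {"api": "step_arm", "payload": {
  "motion": [0,0,0,0,0,0,0,0,0,0,0,0,0,0,0,0,0,0,0,0,0,0,0,0,0,0,0,0,0,0]
}}

```text
clock: 21.4
tool_pos: [0.5404, -0.2239, 0.1877]
ee_rot: [-0.642, 0.767, 0.003, -0.002]
force: [-15.6, 7.3, 3.4]
finger_gap: 0.459
```

>>> {"api": "step_arm", "payload": {
  "motion": [0,0,0,0,0,0,0,0,0,0,0,0,0,0,0,0,0,0,0,0,0,0,0,0,0,0,0,0,0,0]
}}

```text
clock: 21.9
tool_pos: [0.5404, -0.2239, 0.1877]
ee_rot: [-0.642, 0.767, 0.003, -0.002]
force: [-15.1, 7.3, 3.6]
finger_gap: 0.459
```

>>> {"api": "step_arm", "payload": {
  "motion": [0,0,0,0,0,0,0,0,0,0,0,0,0,0,0,0,0,0,0,0,0,0,0,0,0,0,0,0,0,0]
}}

```text
clock: 22.4
tool_pos: [0.5404, -0.2239, 0.1877]
ee_rot: [-0.642, 0.767, 0.003, -0.002]
force: [-14.9, 6.3, 2.8]
finger_gap: 0.459
```

```bash
python3 - <<'E'
from h import *
jf()
from rig import ctrl
c=ctrl.capture('top');cv2.imwrite('pics/t9.png',c['image']);pickle.dump(c,open('t9.pkl','wb'))
c=ctrl.capture('wrist');cv2.imwrite('pics/w9.png',c['image'])
jf()
E
```

```text
t 22.4 Fjig [-15.8   3.6   2.8] Mjig [1.43 4.88 0.3 ] pjig mm [  1.37   0.35 187.67] toolz in jig [-0.0062  0.0007] yawerr 0.0026
t 22.5 Fjig [-15.6   4.    3.3] Mjig [1.42 4.85 0.25] pjig mm [  1.39   0.36 187.69] toolz in jig [-0.0061  0.0007] yawerr 0.0026
```

View pics/t9.png

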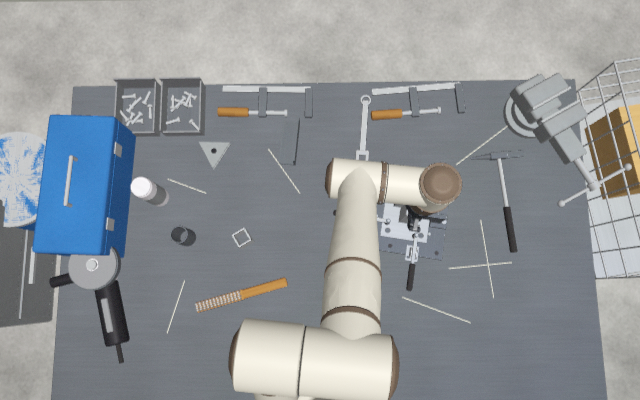

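View pics/w9.png

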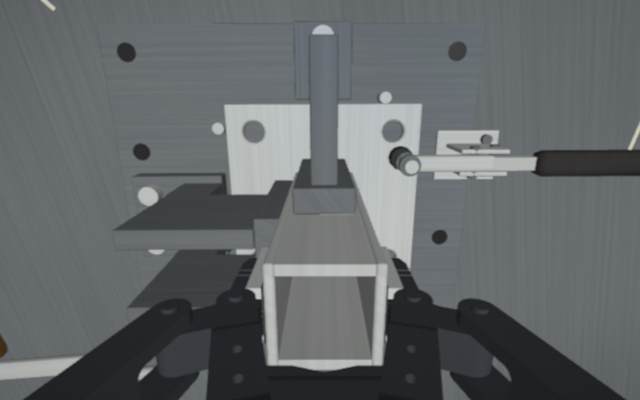

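Wrist and top views: the post stands in the corner against the stop (around (324,200)) and the fence (around (270,230)). The bystanders are unmoved at (242,237), (182,236), (215,152) and (505,200). The push has held for over 4 s, so I'm handing in.

```bash
python3 - <<'E'
from rig import ctrl
print(ctrl.finish_job())
E
```

```text
the job is handed in; nothing more can be done
None
```

The post is standing upright on the foot plate, touching the side stop and pressed against the fence. I handed the job in at about 22.5 s with the gripper still holding it.

- **Push:** it read about 15–17 N towards the fence, steady for more than 4 s. About 4 N went against the side stop, and light pressure kept the post down on the plate. That reading includes some friction on the plate and stop, so the force on the fence itself may be a few newtons lower.
- **Fit:** the tool's position matches the measured seat within about 1.4 mm, and its height matches the post resting on the plate. The post faces are within 3 mrad of square to the jig.
- **Fence contact:** the tool leaned about 6 mrad under the load. The force appears to act between the fence's top and bottom edges, which suggests the post sits flat. I judged that from the force readings, because the cameras can't show a gap of a few tenths of a millimetre.
- **First try:** sliding the post along the plate to the fence stuck on friction. I lifted it about 3 mm, moved it over and set it down again; forces stayed under about 17 N.
- **Other pieces:** the tools and pieces visible in the last top view had not moved. The arm hid part of the table from that view.

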